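Select the film feed and hold the tension slide at its mark

TASK

On the film tensioner, throw the black ball lever out of its middle notch into the notch on the side of the yellow tab, until it clicks in. Then take the red grip of the spring-loaded slide, pull it out until its pointer stands in the red band of the marker clip, and keep it there: finish while still holding it with the gripper, since it springs back when let go. Leave the bottles and the lens around it alone.

Things in the scene. Friction and masses are not known exactly. Their poses are not given: they have to be found in the camera images.
- fixture: Film tensioner fixed to the bench. Origin on the bench; x axis to the rear (away from the robot), y left, z up; turned up to 0.35 rad. Base plate x -135..115, y -85..110 mm, 12 high. Blue housing at the rear x 35..105 mm, 51 high; steel notch disc behind the lever, x 88..94 mm, 80 high; film roll 74 mm wide at x -50, y 72 mm, 32 high. A tall drawer cabinet stands right rear.
- lever_knob (a point): Centre of the black 32 mm ball on the lever, 125 mm above the bench in the middle notch. The lever swings left and right (fixture y) about a level axis along fixture x, 75 mm below the ball's centre, at fixture x 70, y 0, z 50 mm. The rod below the ball is 10 mm thick.
- range_lever (a joint): Lever angle, rad: 0 upright in the middle notch (start, +-0.04), +0.5 in the left notch (fixture +y), -0.5 in the right (end stops). A sprung detent (about 10 N at the ball) draws it to the nearest notch: past about 0.25 rad it snaps on into the side notch and stays. In the middle notch it locks the slide.
- yellow_tab_spot (a point): Middle of the top of the yellow tab, 26 x 22 x 4 mm, fixed flat on the wing of the blue housing beside the lever, at fixture x = +70 and y = +60 or -60 mm, 34 mm above the bench. It marks the notch wanted. A white tab of the same size lies on the other side.
- handle (a point): Centre of the slide's red round grip: a level bar 16 mm thick, 50 mm long along fixture y, between two upright legs 60 mm apart and 10 mm thick; at fixture x -40, y 0 mm when home, 100 mm above the bench, 58 mm free height beneath it. The slide moves along fixture -x (towards the robot).
- tension_slide (a joint): Travel of the slide, m: 0 home, up to 0.065 pulled out. The spring pulls it home with about 5 N at the start of travel and 80 N/m more. With the lever in the middle notch it moves only about 3 mm.
- pointer (a point): Tip of the slide's black pointer, 2.5 mm wide, at the edge of the white scale on the right side. It lies at the same fixture x as the grip's centre and moves with it.
- mark (a point): Middle of the red band (10 mm long along fixture x) on the black marker clip on the scale, at the band's edge next to the pointer's path. It is fixed; the pointer must be pulled 28 to 55 mm to reach it, differently each time.
- flux_bottle: brown dropper bottle, 33 mm across, 92 mm tall, standing right of the tensioner; origin at its underside. To be left alone.
- spare_lens: black cylindrical lens, 34 mm across, 76 mm tall, standing right of the tensioner's front; origin at its underside. To be left alone.
- alcohol_bottle: white pump bottle, 62 mm across, 134 mm tall, standing left of the tensioner's rear; origin at its underside. To be left alone.

How it is judged:
By the outcome, as a careful person would: the job done as asked, in the order asked, and still so for the second after the job is handed in, while the arm keeps its last pose, push and grip.
It also fails if it takes over 45 s, if anything falls off the work surface, if the arm or the gripper's body presses on something with over 40 N, if the wrist force passes 120 N, or if a joint passes its speed limit or range.

ROBOT

A 7-joint arm with a two-finger parallel gripper is mounted at the origin on a cart in front of the work surface, level with it; the furniture and walls round the work are solid. World frame = base frame: x ahead of the robot, y to its left, z up, the work surface at z = 0. Lengths are in m, angles in degrees, forces in N, time in s.
With the tool pointing down it reaches from about 0.4 to 0.875 m from the base axis. Payload 19.3 kg.
Tool frame: the origin (TCP) lies midway between the tips of the shut fingers; the grasp point (between the pads) lies 19 mm behind it; z points along the fingers, y is the line along which they close (so a half turn about z gives the same grasp; the last joint's range is limited). The gripper opens to 85 mm and grips with 20 to 120 N. Pads are 22 mm wide; open, the fingers measure 114 mm over their backs; the gripper's body (76 mm by 85 mm) begins 54 mm behind the grasp point. The pads swing forward as they close: fully open they stand 13 mm farther back than shut.
Start: joints at [-4.022, 29.874, -2.08, 91.645, 1.215, 58.505, -6.463], TCP at [0.625, -0, 0.231] pointing down, gripper open.
Joint ranges: [-166.77, 166.77], [-17.47, 122.26], [-85.68, 81.53], [9.62, 139.38], [-72.42, 252.41], [9.2, 110.78], [-144.41, 144.41]. Speed limits (degrees/s): [108.29, 108.29, 136.94, 136.94, 172.46, 172.46, 172.46].

INTERFACE

Orientations are given as a 3x3 rotation matrix whose columns are the frame's x, y, z axes.
In Python, from plant import ctrl gives the robot as it stands. The module is installed in compiled form; this text tells all that it offers.
- The arm moves only by the tool move_arm, never from a script. Its argument "deltas" is a list of rows, each a list of 4 numbers: the shift along the tool's x, y, z in m, then the turn about the tool's z in degrees. In form: [[x, y, z, turn], ...]. A call has 1 to 12 rows; each row shifts and turns the commanded pose from where the row before left it, along the tool's axes as they then stand; what a row does not reach is not made up. A row lasts 1/10 s, in which the tool goes at most 50 mm and 8.59 degrees, less where a joint would pass 70% of its speed; a pose out of reach is approached as far as the arm can. A call is refused whole if a number of a shift passes 0.05 or a number of a turn 8.59, either way. A call with a gripper value outside its range is refused whole. "fingers" is the closure, from 0 (fully open) to 1 (shut), set as the call begins (left out, the last holds). The fingers move at their own pace and stop on an object; the grip force is fixed at half the most. Time passes only in rows, so rows that do not move let the fingers close. It gives the time, the measured TCP pose, the force, the opening and the grip force at its end, in the units of the state.
- ctrl.get_state(): the state, without advancing time (a new reading comes with each control period).
- ctrl.capture(name): name is "scene" or "side" or "wrist"; returns a dict with "pixels" (420x560x3 uint8, blue, green, red), "intrinsics" (3x3 intrinsics, pixels), "R" (3x3) and "t" (3): a world point X has camera coordinates R X + t; the wrist camera has in their place "tool_from_camera" (4x4, takes a point from camera to tool coordinates, whose origin is the TCP and whose axes are the flange's). Camera axes: x right, y down, z forward; pixel columns grow to the right and rows downward; lengths in m; the calibration is good to about 2 mm. A picture is of the moment at which its call begins: read the wrist's pose just before it. There is no depth.
- ctrl.hand_in(): hands the job in; it is judged then, once.
The state is a dict: "time": time; "joint_positions": joint angles; "joint_vel": joint speeds; "joint_torque": joint torques, N m; "tool_pos": TCP position; "tool_rot": TCP orientation; "force": force on the tool from outside, world axes, zero at the start; "wrist_torque": the same for the moment, N m; "finger_gap": finger opening in m; "grasp_force": force on a finger pad.
Only numpy, scipy, OpenCV 4.12 (cv2) and the standard library are available. Lean on these libraries where they do the work, as an engineer would, in place of code of your own. Each camera call takes 0.05 s, during which the arm holds its last target. There are 200 camera calls.

## Working session

There is one attempt and no reset: what is moved stays moved. The work goes in short steps, Python scripts to look and compute and a tool call to move; the robot and the scene stay as the last step left them, time stands still between calls to the robot, and variables do not carry over. Pictures are saved under pics/ and viewed, at most 10 in all, crops included, and the job is handed in when it is done.

Besides the shell and the picture viewer there is one more tool, called after ">>>" by a JSON object that holds its "api" and its "payload", one argument or row to a line. move_arm: Moves the arm, as the interface text tells. Its arguments: {"type":"object","properties":{"deltas":{"type":"array"},"fingers":{"type":"number"}},"required":["deltas"]}

```bash
mkdir -p pics
cat > h.py <<'E'
import numpy as np, cv2, pickle
from plant import ctrl
def snap(n,tag):
    s=ctrl.get_state(); c=ctrl.capture(n)
    if n=="wrist":
        T=np.array(c["tool_from_camera"]); R=np.array(s["tool_rot"]); 
        Rc=R@T[:3,:3]; tc=R@T[:3,3]+np.array(s["tool_pos"])
        c["R"]=Rc.T; c["t"]=-Rc.T@tc
    cv2.imwrite(f"pics/{tag}.png",c["pixels"]); pickle.dump(c,open(f"{tag}.pkl","wb")); return c
def load(tag): return pickle.load(open(f"{tag}.pkl","rb"))
def proj(c,X):
    X=np.atleast_2d(X); p=(np.array(c["R"])@X.T).T+np.array(c["t"]); p=p@np.array(c["intrinsics"]).T
    return p[:,:2]/p[:,2:]
def onplane(c,uv,z):
    R=np.array(c["R"]);t=np.array(c["t"]);o=-R.T@t
    d=R.T@np.linalg.inv(c["intrinsics"])@np.array([*uv,1.]); return o+d*(z-o[2])/d[2]
E
python3 - <<'E'
from h import *
a=snap("scene","s0");b=snap("side","d0");w=snap("wrist","w0")
for c in(a,b,w): print(np.round(-np.array(c["R"]).T@np.array(c["t"]),3))
s=ctrl.get_state();print(s["time"],np.round(s["tool_rot"],3))
E
```

```text
[-0.02  -0.371  0.503]
[ 0.659 -0.806  0.695]
[0.625 0.072 0.374]
0.15 [[ 0.     1.    -0.001]
 [ 1.    -0.    -0.   ]
 [-0.    -0.001 -1.   ]]
```

View pics/s0.png

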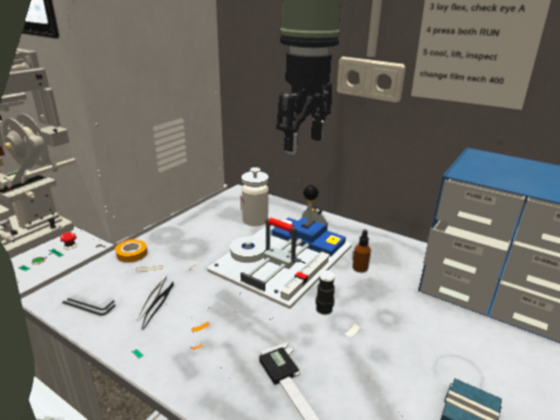

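View pics/d0.png

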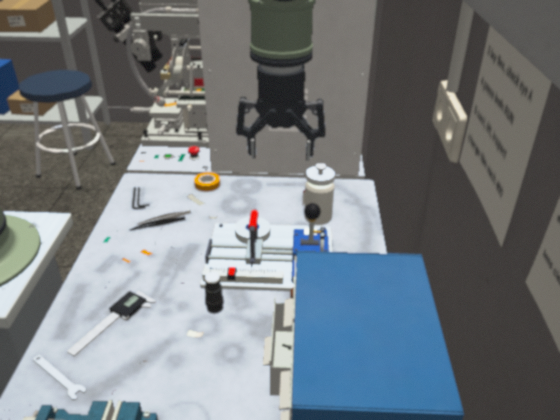

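View pics/w0.png

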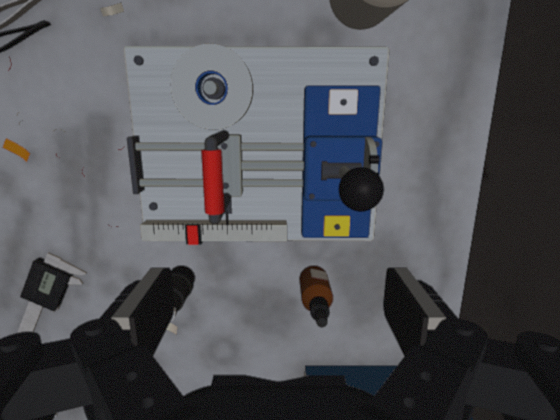

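The wrist view shows the whole fixture: yellow tab at about (337,226), on the right side (fixture -y), white tab at (343,102), ball at (361,189), grip at (213,182), red band near (193,234). I'll enlarge the scale area and fit the fixture pose.

```bash
cat > fit.py <<'E'
from h import *
from scipy.optimize import least_squares
w=load("w0")
F=np.array([[70,-60,34],[70,60,34],[115,110,12],[-135,110,12],[115,-85,12],[70,0,125]])/1000
uv=np.array([[337,226.5],[343.5,102],[389,45],[125,47],[374,241],[361,189]])
def tf(p,X):
    c,s=np.cos(p[2]),np.sin(p[2]); return np.c_[p[0]+c*X[:,0]-s*X[:,1],p[1]+s*X[:,0]+c*X[:,1],X[:,2]]
r=least_squares(lambda p:(proj(w,tf(p,F))-uv).ravel(),[.65,.1,0],loss="soft_l1")
print(np.round(r.x,4),np.round(r.fun.reshape(-1,2),1))
G=np.array([[-40,0,100],[-40,-30,100],[70,0,125],[70,0,50]])/1000
print(np.round(tf(r.x,G),4),np.round(proj(w,tf(r.x,G)),1))
np.save("pose.npy",r.x)
cv2.imwrite("pics/z0.png",cv2.resize(w["pixels"][120:260,120:400],None,fx=2.85,fy=2.85,interpolation=cv2.INTER_CUBIC))
E
python3 fit.py
```

```text
[0.6138 0.0122 0.003 ] [[ 0.3 -0.3]
 [-0.5 -0.2]
 [ 1.   0.6]
 [-3.5 -0.3]
 [ 0.7  0.1]
 [-0.1  0.2]]
[[ 0.5738  0.012   0.1   ]
 [ 0.5739 -0.018   0.1   ]
 [ 0.6838  0.0124  0.125 ]
 [ 0.6838  0.0124  0.05  ]] [[213.2 182.2]
 [215.2 218.6]
 [360.9 189.2]
 [342.9 170.1]]
```

View pics/z0.png

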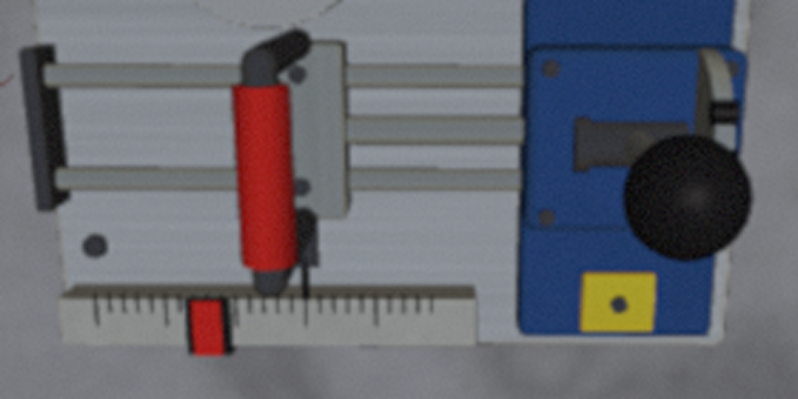

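Enlarged: pointer tip at about full-image (227.4,222.8), red band's near edge mid at (193.3,224.9). The fit is within 1 px, except for one plate corner, and the yaw is about 0. I'll work out the pull and go to the left of the ball.

Run:
```python
from h import *
w=load("w0")
for z in(.012,.016,.02,.024,.03,.036):
    p=onplane(w,(227.4,222.8),z);m=onplane(w,(193.3,224.9),z);print(z,np.round(p,4),np.round(m,4),round(p[0]-m[0],4))
```

```text
0.012 [ 0.5702 -0.0515  0.012 ] [ 0.5335 -0.0539  0.012 ] 0.0366
0.016 [ 0.5708 -0.0502  0.016 ] [ 0.5345 -0.0525  0.016 ] 0.0362
0.02 [ 0.5714 -0.0488  0.02  ] [ 0.5356 -0.0511  0.02  ] 0.0358
0.024 [ 0.572  -0.0474  0.024 ] [ 0.5366 -0.0497  0.024 ] 0.0354
0.03 [ 0.5729 -0.0454  0.03  ] [ 0.5381 -0.0477  0.03  ] 0.0348
0.036 [ 0.5738 -0.0433  0.036 ] [ 0.5396 -0.0456  0.036 ] 0.0342
```

>>> {"api": "move_arm", "payload": {
  "deltas": [
    [0.02,0.02,0,0],
    [0.02,0.02,0,0],
    [0.015,0.019,0,0],
    [0,0,0.02,0],
    [0,0,0.03,0],
    [0,0,0.03,0],
    [0,0,0.02,0],
    [0,0,0.018,0],
    [0,0,0,0],
    [0,0,0,0]
  ],
  "fingers": 1
}}

```text
time: 1.15
tool_pos: [0.684, 0.055, 0.1136]
tool_rot: [[0.0, 1.0, -0.0], [1.0, -0.0, -0.0], [-0.0, -0.0, -1.0]]
force: [0.8, -0.4, 0.1]
finger_gap: -0.0003
grasp_force: 0.0
```

>>> {"api": "move_arm", "payload": {
  "deltas": [
    [-0.01,0,0,0],
    [-0.007,0,0,0],
    [-0.006,0,0,0],
    [-0.006,0,0,0],
    [-0.006,0,0,0],
    [-0.006,0,0,0],
    [-0.005,0,0,0],
    [-0.003,0,0,0],
    [0,0,0,0],
    [0,0,0,0]
  ]
}}

```text
time: 2.15
tool_pos: [0.684, 0.0062, 0.1132]
tool_rot: [[-0.0, 1.0, -0.0], [1.0, 0.0, 0.0], [0.0, -0.0, -1.0]]
force: [-0.0, -0.1, -0.2]
finger_gap: -0.0001
grasp_force: 0.0
```

>>> {"api": "move_arm", "payload": {
  "deltas": [
    [0.006,0,-0.01,0],
    [0,0,-0.03,0],
    [0,0,-0.04,0],
    [0,-0.03,-0.038,0],
    [0,-0.04,0,0],
    [0,-0.04,0,0],
    [0,0,0,0],
    [0,0,0,0],
    [0,0,0,0]
  ],
  "fingers": 0.3
}}

```text
time: 3.05
tool_pos: [0.5749, 0.0125, 0.2318]
tool_rot: [[-0.0, 1.0, 0.001], [1.0, 0.0, 0.0], [0.0, 0.001, -1.0]]
force: [0.3, -1.2, -0.4]
finger_gap: 0.0602
grasp_force: 0.0
```

Run:
```python
from h import *
w=snap("wrist","w1");p=np.load("pose.npy")
s=ctrl.get_state();print(np.round(s["tool_pos"],4),s["finger_gap"])
X=np.array([[p[0]-.04,p[1],.1],[p[0]+.07,p[1]-.036,.116]]);print(proj(w,X))
```

```text
[0.5749 0.0123 0.2315] 0.059980686894495795
[[276.4535671  197.22116217]
 [417.42812957 247.0540277 ]]
```

View pics/w1.png

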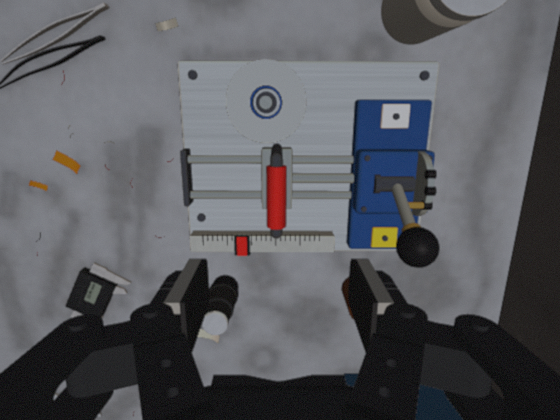

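The ball now sits at (417,247), exactly where the right notch was predicted, beside the yellow tab. The grip is at (276,197), also as predicted. Next I descend and grasp it.

>>> {"api": "move_arm", "payload": {
  "deltas": [
    [0,-0.001,0.03,0],
    [0,0,0.03,0],
    [0,0,0.03,0],
    [0,0,0.03,0],
    [0,0,0.02,0],
    [0,0,0.012,0],
    [0,0,0,0],
    [0,0,0,0]
  ]
}}

```text
time: 3.9
tool_pos: [0.5736, 0.012, 0.0798]
tool_rot: [[0.0, 1.0, 0.001], [1.0, -0.0, 0.0], [0.0, 0.001, -1.0]]
force: [0.1, -0.2, -0.0]
finger_gap: 0.0599
grasp_force: 0.0
```

>>> {"api": "move_arm", "payload": {
  "deltas": [
    [0,0,0,0],
    [0,0,0,0],
    [0,0,0,0],
    [0,0,0,0],
    [0,0,0,0],
    [0,0,0,0],
    [0,0,0,0],
    [0,0,0,0]
  ],
  "fingers": 1
}}

```text
time: 4.7
tool_pos: [0.5734, 0.012, 0.0801]
tool_rot: [[0.0, 1.0, 0.001], [1.0, -0.0, 0.0], [0.0, 0.001, -1.0]]
force: [-0.9, -0.4, 8.4]
finger_gap: 0.0136
grasp_force: 58.3
```

Run:
```python
from h import *
c=snap("side","d1");u,v=proj(c,[.5735,.012,.1])[0];print(u,v);u,v=int(u),int(v)
a=cv2.resize(c["pixels"][v-50:v+50,u-60:u+60],None,fx=5,fy=5,interpolation=cv2.INTER_CUBIC)
cv2.imwrite("pics/z1.png",a)
```

```text
253.4281173286784 220.2256638168254
```

View pics/z1.png

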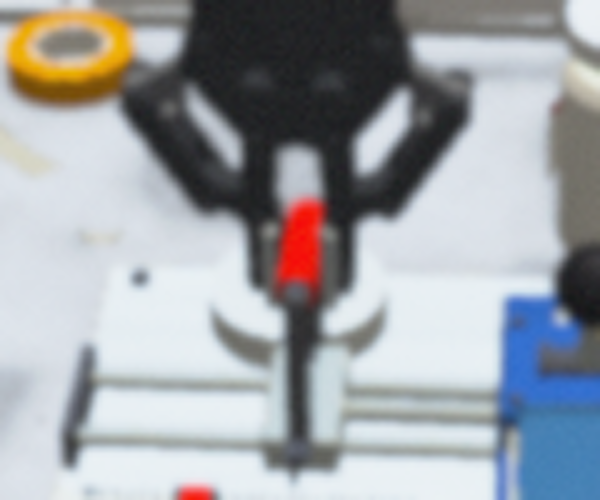

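The bar sits squarely between the pads (red at about (300,245) in the crop, pads either side). Pulling out.

>>> {"api": "move_arm", "payload": {
  "deltas": [
    [0,-0.004,0,0],
    [0,-0.006,0,0],
    [0,-0.006,0,0],
    [0,-0.006,0,0],
    [0,-0.006,0,0],
    [0,-0.005,0,0],
    [0,-0.002,0,0],
    [0,0,0,0],
    [0,0,0,0],
    [0,0,0,0]
  ]
}}

```text
time: 5.75
tool_pos: [0.5395, 0.0121, 0.0801]
tool_rot: [[0.0, 1.0, 0.003], [1.0, -0.0, 0.0], [0.0, 0.003, -1.0]]
force: [7.2, -0.4, 3.2]
finger_gap: 0.014
grasp_force: 58.5
```

Run:
```python
from h import *
c=snap("side","d2");s=snap("scene","s2");snap("wrist","w2")
st=ctrl.get_state();print(st["tool_pos"],st["force"])
o=[]
for k,f in((c,8),(s,8)):
    u,v=proj(k,[.54,-.047,.022])[0].astype(int);print(u,v)
    o.append(cv2.resize(k["pixels"][v-28:v+28,u-25:u+25],None,fx=8,fy=8,interpolation=cv2.INTER_CUBIC))
cv2.imwrite("pics/z2.png",np.hstack(o))
```

```text
[0.53956186 0.01207689 0.08009792] [ 7.14600713 -0.29959507  1.69203159]
233 271
296 277
```

View pics/z2.png

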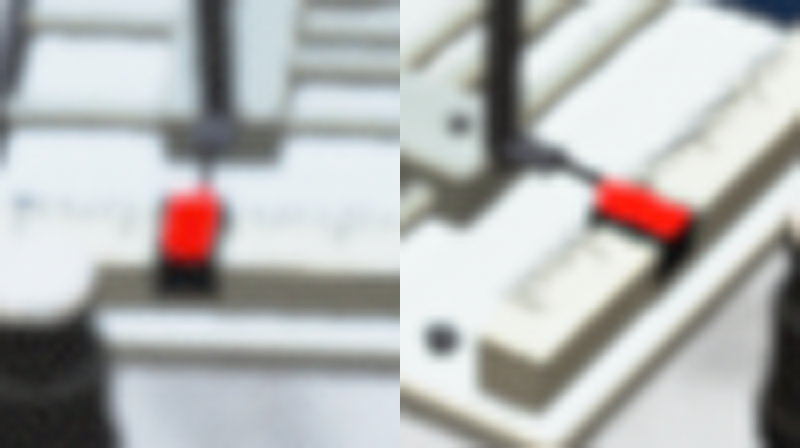

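View pics/w2.png

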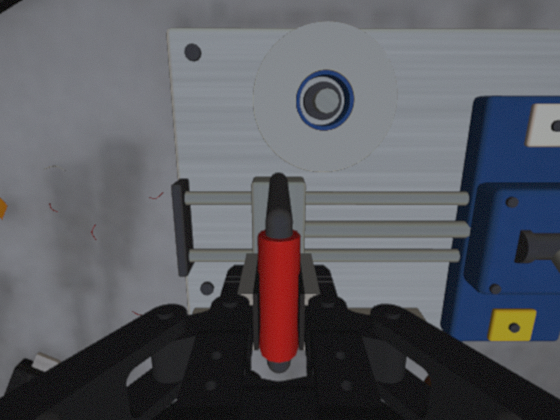

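The pointer meets the band's edge at about x=205 in the side crop, where the band spans 171..218, so it is inside but about 2 to 2.5 mm short of the middle. This agrees with the first estimate (35.8 mm against 33.9 mm pulled).

>>> {"api": "move_arm", "payload": {
  "deltas": [
    [0,-0.002,0,0],
    [0,-0.0003,0,0],
    [0,0,0,0],
    [0,0,0,0],
    [0,0,0,0],
    [0,0,0,0],
    [0,0,0,0],
    [0,0,0,0]
  ]
}}

```text
time: 6.7
tool_pos: [0.5373, 0.0121, 0.0801]
tool_rot: [[0.0, 1.0, 0.004], [1.0, -0.0, 0.0], [0.0, 0.004, -1.0]]
force: [7.5, -0.5, 1.4]
finger_gap: 0.0142
grasp_force: 58.6
```

Run:
```python
from h import *
c=snap("side","d3");s=snap("scene","s3")
st=ctrl.get_state();print(st["time"],st["tool_pos"],st["force"],st["grasp_force"])
o=[]
for k in(c,s):
    u,v=proj(k,[.54,-.047,.022])[0].astype(int)
    o.append(cv2.resize(k["pixels"][v-28:v+28,u-25:u+25],None,fx=8,fy=8,interpolation=cv2.INTER_CUBIC))
cv2.imwrite("pics/z3.png",np.hstack(o))
```

```text
6.8 [0.5373008  0.01207539 0.0801101 ] [ 7.66127119 -0.42183516  1.81063241] 58.57882261276245
```

View pics/z3.png

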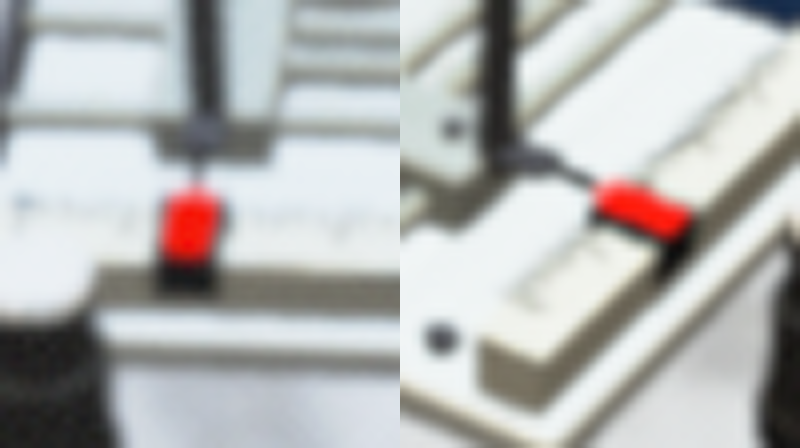

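The pointer now meets the band at about x=196, against a band centre of about 194, so it is well centred. The grip is steady.

```bash
python3 -c "
from plant import ctrl
print(ctrl.hand_in())"
```

```text
the job is handed in; nothing more can be done
None
```

I threw the lever into the right notch beside the yellow tab, then pulled the slide out about 36 mm; the pointer stands within about 0.5 mm of the red band's middle. I handed it in at 6.8 s with the gripper still holding; the hand-in returned no verdict.

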